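# Set out the candle block

## Robot

A 7-joint arm with a two-finger parallel gripper is mounted at the origin on a cart in front of the work surface, level with it; the furniture and walls round the work are solid. World frame = base frame: x ahead of the robot, y to its left, z up, the work surface at z = 0. Lengths are in mm, angles in rad, forces in N, time in s.
With the tool pointing down it reaches from about 400 to 875 mm from the base axis. Payload 6.5 kg.
Tool frame: the origin (TCP) lies midway between the tips of the shut fingers; the grasp point (between the pads) lies 19 mm behind it; z points along the fingers, y is the line along which they close (so a half turn about z gives the same grasp; the last joint's range is limited). The gripper opens to 85 mm and grips with 20 to 120 N. Pads are 22 mm wide; open, the fingers measure 114 mm over their backs; the gripper's body (76 mm by 85 mm) begins 54 mm behind the grasp point. The pads swing forward as they close: fully open they stand 13 mm farther back than shut.
Start: joints at [1.056, 0.536, -0.004, 1.538, 0.003, 1.067, -0.071], TCP at [282.02, -585.624, 231.29] pointing down, gripper open.
Joint ranges: [-2.7, 2.7], [-0.37, 2.16], [-1.27, 1.26], [0.24, 2.4], [-1.31, 4.45], [0.19, 1.91], [-2.76, 2.76]. Speed limits (rad/s): [2.39, 2.39, 3.14, 3.14, 3.14, 3.14, 3.14].

## Interface

Orientations are given as a 3x3 rotation matrix whose columns are the frame's x, y, z axes.
In Python, from cell import * gives the robot as it stands. Calls block until the motion is done:
- move_pose(position, orientation): joint-space move of the TCP to a pose.
- line_to(position, max_speed=150, attitude=None, f_stop=None): straight line of the TCP; attitude=None keeps the orientation; max_speed is the mean speed in mm/s. With f_stop (N) it stops when the force on the tool has changed by that much, and returns True; else False.
- goto_joints(angles): joint-space move.
- open_jaws() and close_gripper(): open the fingers fully, or close them until they stop; the grip force is fixed at half the most.
- hold(seconds).
- inverse_kinematics(position, orientation): joint angles nearest the present ones, or None.
- get_image(name): name is "side" or "top" or "wrist"; returns a dict with "color" (400x640x3 uint8, red, green, blue), "depth" (400x640 float32, mm along the optical axis (not along the pixel's ray), 0 where there is no reading), "intrinsics" (3x3 intrinsics, pixels), "k1" (the pictures are not rectified: a ray, as slopes to the right and down, at radius r is drawn at 1 + k1 r^2 times it, then the intrinsics apply), "R" (3x3) and "t" (3): a world point X has camera coordinates R X + t. Camera axes: x right, y down, z forward; pixel columns grow to the right and rows downward; lengths in mm; the calibration is good to about 2 mm. A picture is of the moment at which its call begins.
A pose or a line that the arm cannot do raises IKError and nothing moves.
- close_job(): hands the job in; it is judged then, once.
Readings, each from a call of its own:
- read_time(): time.
- read_joint_pos(): joint angles.
- read_qvel(): joint speeds.
- read_joint_torque(): joint torques, N m.
- read_tool_pos(): TCP position.
- read_eef_rot(): TCP orientation.
- read_force(): force on the tool from outside, world axes, zero at the start.
- read_moment(): the same for the moment, N m.
- read_width(): finger opening in mm.
- read_gripper_force(): force on a finger pad.
Only numpy, scipy, OpenCV 4.12 (cv2) and the standard library are available. Lean on these libraries where they do the work, as an engineer would, in place of code of your own. Each camera call takes 0.05 s, during which the arm holds its last target. There are 200 camera calls.

## Task

Lift the top dish off the stack, take the candle block out from between the two dishes and set it flat inside the serving tray, and put the top dish back squarely on the bottom dish. Move every candle from the box to the block, one to a well, letting each down until it stands on the bottom of the well and its dark band is level with the block's top. Leave the lemon, garlic, salt shaker and tea light where they are.

Things in the scene. Friction and masses are not known exactly. Their poses are not given: they have to be found in the camera images.
- dish_low: lower of two identical white narrow rectangular dishes, 56 x 160 x 30 mm, walls and floor 6 mm, open top, flat base, 0.25 kg. Origin at the centre of its underside, z up, long side along its y. Starts at the bottom of the stack, its long side pointing roughly away from the robot. The worktop for 0.2 m to the right (-y) of the stack is free.
- block: dark wooden candle block, 56 x 160 x 60 mm, 0.4 kg; origin at the centre of its underside, z up, long side along its y. Four round blind wells open in its top face, at x = 0 and y = -60, -20, +20, +60 mm, each 26 mm wide and 45 mm deep (bottom 15 mm above the underside). Starts lying on the rim of dish_low, roughly in line with it, underside 30 mm above the worktop.
- dish_top: upper dish, same as dish_low (56 x 160 x 30 mm, origin at the centre of its underside, long side along y). Starts upright on top of the block, covering the wells, underside 90 mm above the worktop. A tall cabinet stands behind the stack: its front and knobs are at x = 0.59 m and beyond for all y below 0.05 m; nothing tall stands nearer.
- tray: loose low serving tray of light wood, 110 x 200 x 16 mm outside, rim and floor 6 mm thick, so 98 x 188 mm inside; 0.7 kg. Origin at the centre of its underside, z up, long side along its y. The block's place is flat on its floor, long sides alike, anywhere inside the rim.
- box: loose open wooden candle box, 43 x 145 x 55 mm, 0.6 kg, walls, dividers and floor 9 mm, three dividers making a row of four 25 x 25 mm cells (46 mm deep) at y = -51, -17, +17, +51 mm. Origin at the centre of its underside, long side along its y. Holds the candles upright, one to a cell; after a knock they may lean a little.
- candle1: white candle, a rod 20 mm in diameter and 120 mm long, 0.06 kg, with a 4 mm dark band round it centred 45 mm above its foot and a thin wick on top; origin at the centre of its foot, z along the candle to the wick. Starts standing in a cell of the box, foot 9 mm above the worktop. May be absent; between two and four candles are there.
- candle2: white candle, a rod 20 mm in diameter and 120 mm long, 0.06 kg, with a 4 mm dark band round it centred 45 mm above its foot and a thin wick on top; origin at the centre of its foot, z along the candle to the wick. Starts standing in a cell of the box, foot 9 mm above the worktop. May be absent; between two and four candles are there.
- candle3: white candle, a rod 20 mm in diameter and 120 mm long, 0.06 kg, with a 4 mm dark band round it centred 45 mm above its foot and a thin wick on top; origin at the centre of its foot, z along the candle to the wick. Starts standing in a cell of the box, foot 9 mm above the worktop. May be absent; between two and four candles are there.
- candle4: white candle, a rod 20 mm in diameter and 120 mm long, 0.06 kg, with a 4 mm dark band round it centred 45 mm above its foot and a thin wick on top; origin at the centre of its foot, z along the candle to the wick. Starts standing in a cell of the box, foot 9 mm above the worktop. May be absent; between two and four candles are there.
- lemon: bystander, leave alone: lemon, 71 x 53 x 51 mm; origin at the centre of its underside.
- garlic: bystander, leave alone: garlic bulb, 56 mm; origin at the centre of its underside.
- salt_shaker: bystander, leave alone: salt shaker, 44 mm wide, 90 mm tall; origin at the centre of its underside.
- tea_light: bystander, leave alone: tea light, 38 mm wide, 15 mm tall; origin at the centre of its underside.

How it is judged:
By the outcome, as a careful person would: the job done as asked, in the order asked, and still so for the second after the job is handed in, with the robot touching nothing.
Of candle1, candle2, candle3, candle4 only 2 to 4 are there at a start; the rules pass over those that are not, and their reading is None.
At some moment in a run one of tray, box may be knocked a few centimetres aside while the robot is not near it.
It also fails if it takes over 210 s, if anything falls off the work surface, if the arm or the gripper's body presses on something with over 40 N, if the wrist force passes 120 N, or if a joint passes its speed limit or range.

## Working session

There is one attempt and no reset: what is moved stays moved. The work goes in short steps, each a Python script; the robot and the scene stay as the last script left them, time stands still between calls to the robot, and variables do not carry over. Pictures are saved under pics/ and viewed, at most 14 in all, crops included, and the job is handed in when it is done.

```bash
ls; mkdir -p pics; cat > h.py <<'E'
from cell import *
import numpy as np, cv2
def save(im,name):
    cv2.imwrite('pics/'+name,im['color'][:,:,::-1])
def pts(im):
    """world point per pixel from depth"""
    K=np.array(im['intrinsics']);h,w=im['depth'].shape
    u,v=np.meshgrid(np.arange(w),np.arange(h))
    s=slopes(im,np.stack([u.ravel(),v.ravel()],1))
    d=im['depth'].ravel()[:,None]
    P=np.hstack([s,np.ones((len(s),1))])*d
    return ((P-im['t'])@np.array(im['R'])).reshape(h,w,3)
def slopes(im,uv):
    D=np.array([im['k1'],0,0,0],float)
    return cv2.undistortPoints(np.asarray(uv,np.float64).reshape(-1,1,2),np.array(im['intrinsics'],float),D).reshape(-1,2)
def ray(im,uv,z):
    R=np.array(im['R']);s=slopes(im,uv);d=np.hstack([s,np.ones((len(s),1))])@R
    c=-R.T@np.array(im['t'])
    return c+d*((z-c[2])/d[:,2])[:,None]
def down(yaw):
    """tool pointing down, tool y (closing line) at angle yaw from world x"""
    y=np.array([np.cos(yaw),np.sin(yaw),0]);z=np.array([0,0,-1.])
    return np.stack([np.cross(y,z),y,z],1)
E
python3 - <<'E'
from h import *
for n in ['top','side','wrist']:
    im=get_image(n);save(im,n+'0.png');print(n,im['k1'],-np.array(im['R']).T@im['t'],np.array(im['R'])[2],(im['depth']>0).mean())
print(read_time(),read_eef_rot(),read_width())
E
```

```text
pics
top -0.13420284556352957 [ 472.43980067   87.58199588 1304.0170307 ] [ 4.95259309e-02  7.44566342e-04 -9.98772561e-01] 0.9959609375
side 0.028463731536632297 [565.28819053 786.19392157 725.48170941] [-0.00841208 -0.75361848 -0.65725827] 0.9960078125
wrist -0.06596172180825995 [ 354.91897752 -550.07012637  372.45617585] [-0.28226514 -0.1336067  -0.94998718] 0.996
0.15 [[ 9.00906291e-01  4.34013222e-01 -6.14424213e-04]
 [ 4.34013651e-01 -9.00905602e-01  1.11693570e-03]
 [-6.87733527e-05 -1.27292290e-03 -9.99999187e-01]] 85.43639554439918
```

View pics/top0.png

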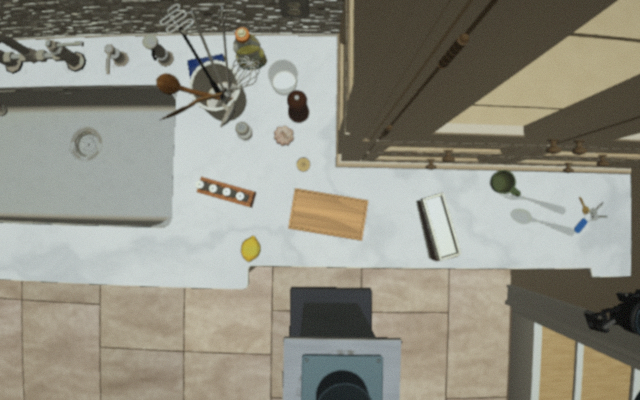

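View pics/side0.png

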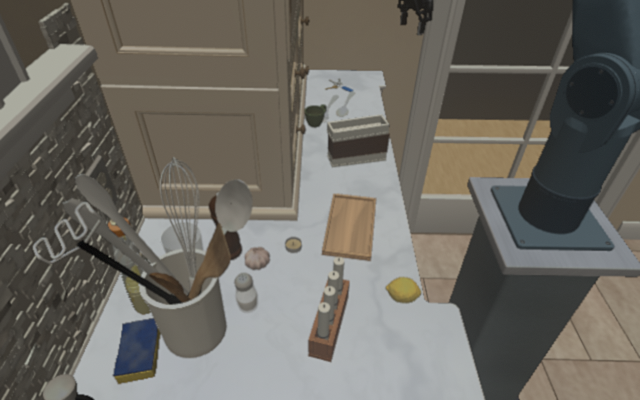

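The top view shows the stack at about (437,227), the tray at (329,214), the box with candles at (226,192), the lemon at (250,248), garlic at (284,134), tea light at (303,164) and salt shaker at (244,130). The side view agrees.

```bash
cat >> h.py <<'E'
def rect(P):
    (c,(a,b),_)=r=cv2.minAreaRect(np.asarray(P[:,:2],np.float32))
    bx=cv2.boxPoints(r);e=[bx[1]-bx[0],bx[2]-bx[1]]
    e=max(e,key=np.linalg.norm); yaw=np.arctan2(e[1],e[0])%np.pi   # long-axis direction angle from world x
    return np.round(c,1),np.round(sorted((a,b)),1),round(float(yaw),4)
def blobs(mask,minpix=20):
    n,l,s,c=cv2.connectedComponentsWithStats(mask.astype(np.uint8))
    return [(l==i) for i in range(1,n) if s[i,4]>=minpix]
E
python3 - <<'E'
from h import *
im=get_image('top');P=pts(im);z=P[...,2]
print(np.array(im['intrinsics']))
roi=(P[...,0]>300)&(P[...,0]<585)&(P[...,1]<330)&(P[...,1]>-400)
for lo,hi in [(9,30),(40,70),(80,150)]:
    for b in blobs(roi&(z>lo)&(z<hi)):
        print(lo,hi,rect(P[b]),np.median(z[b]),b.sum())
m=roi&(z>-20)&(z<8); print('table',np.median(z[m]))
hsv=cv2.cvtColor(im['color'],cv2.COLOR_RGB2HSV)
for b in blobs((hsv[...,1]>80)&roi,200):
    print('col',rect(P[b]),b.sum(),np.median(hsv[b],0))
E
```

```text
[[485.34773514   0.         312.27259535]
 [  0.         485.34773514 194.61469358]
 [  0.           0.           1.        ]]
9 30 (array([486.2,  45.2]), array([110.2, 200.3]), 1.4258) 15.21450318426742 551
9 30 (array([ 419.4, -216.3]), array([ 2.2, 95.3]), 0.2424) 16.899802520081007 48
40 70 (array([ 567.8, -389.3]), array([ 7.6, 34.8]), 0.3564) 49.02378011599404 38
40 70 (array([532.3, 288.7]), array([42.9, 91.3]), 1.3157) 54.417380409154916 327
40 70 (array([ 448.7, -208.2]), array([  4.7, 159.1]), 0.2444) 54.276383343906865 151
40 70 (array([390.9, 250.1]), array([43.5, 50. ]), 0.3628) 46.261341742257166 245
80 150 (array([542. , 325.7]), array([ 6.4, 18.2]), 3.024) 117.28961782679757 44
80 150 (array([535.2, 298.5]), array([19. , 19.7]), 2.0058) 127.38638835143908 80
80 150 (array([525.3, 264.4]), array([18.5, 19. ]), 0.8817) 127.92473413232413 76
80 150 (array([ 456.6, -231.9]), array([ 59.6, 165. ]), 0.2833) 98.21684370868859 1630
table 0.32096138360539217
col (array([511.5, 209.3]), array([ 39.7, 255.3]), 1.3186) 298 [ 14.  131.5 148. ]
col (array([485.8,  45.8]), array([105.8, 195.9]), 1.4209) 2924 [ 17. 114. 178.]
col (array([434.9, 186.5]), array([ 52.4, 205. ]), 2.1831) 343 [ 26. 161. 184.]
```

```bash
python3 - <<'E'
from h import *
im=get_image('top');P=pts(im);z=P[...,2]
roi=(P[...,0]>300)&(P[...,0]<585)&(P[...,1]<-100)&(P[...,1]>-350)
print(rect(P[roi&(z>113)&(z<125)]))
roi=(P[...,0]>450)&(P[...,0]<620)&(P[...,1]<420)&(P[...,1]>180)
for b in blobs(roi&(z>40)&(z<70)): print('box',rect(P[b]),b.sum())
for b in blobs(roi&(z>100)&(z<150)): print('c',rect(P[b]),b.sum(),z[b].max())
for x in (560,600,640,680):
    s=(abs(P[...,0]-x)<20)&(P[...,1]>150)&(P[...,1]<420); print(x,z[s].max())
for f in (0,np.pi):
  for p,y in [((456,-232,250),.265-np.pi/2),((486,45,150),1.425-np.pi/2),((545,330,200),1.316-np.pi/2)]:
    q=inverse_kinematics(p,down(y+f)); print(f,p,None if q is None else np.round(q,2))
E
```

```text
(array([ 458.8, -230.4]), array([ 58.3, 160.2]), 0.2989)
box (array([539.1, 314.7]), array([ 43.3, 145.1]), 1.3127) 503
c (array([552.4, 363.6]), array([19.2, 19.3]), 0.0314) 69 136.58472372450274
c (array([542.9, 331.9]), array([18. , 19.7]), 3.0789) 72 137.07910724575436
c (array([534.7, 298.5]), array([17.9, 19.6]), 1.7609) 66 134.5461421681829
c (array([525.2, 264.5]), array([18.3, 18.6]), 2.4577) 64 134.48763737976856
560 137.07910724575436
600 8.537244101422278
640 9.361626806285885
680 323.8523573791445
0 (456, -232, 250) [ 0.47  0.28 -0.11  1.88  0.04  0.98 -0.96]
0 (486, 45, 150) [ 0.24  0.43 -0.52  2.    0.3   0.78 -0.6 ]
0 (545, 330, 200) [ 0.02  0.77 -1.    1.56  0.68  1.19 -1.37]
3.141592653589793 (456, -232, 250) [ 0.98  0.37 -0.74  1.85  0.29  1.03  1.96]
3.141592653589793 (486, 45, 150) [ 0.64  0.63 -1.07  1.98  0.69  0.95  2.2 ]
3.141592653589793 (545, 330, 200) [ 0.05  0.81 -1.08  1.56  0.74  1.23  1.73]
```

```bash
python3 - <<'E'
from h import *
move_pose([440,-235,300],down(.28-np.pi/2))
im=get_image('wrist');save(im,'w1.png');P=pts(im);z=P[...,2]
roi=(P[...,0]>300)&(P[...,0]<585)&(P[...,1]<-100)&(P[...,1]>-380)
for lo,hi in [(114,126),(86,110),(5,86)]:
    m=roi&(z>lo)&(z<hi); print(lo,hi,m.sum(), rect(P[m]) if m.sum()>50 else 0)
print(read_time())
E
```

```text
114 126 2451 (array([ 458.9, -231.6]), array([ 56.6, 159.9]), 0.2926)
86 110 6054 (array([ 459.8, -237.7]), array([ 56.2, 150.4]), 0.2958)
5 86 0 0
1.75
```

View pics/w1.png

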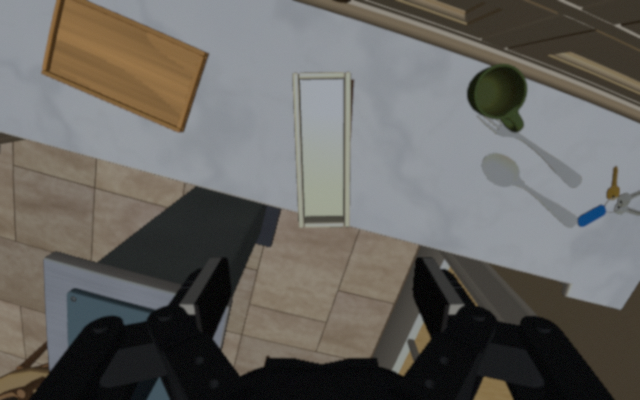

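The wrist view shows the top dish centred near (323,150), with the tray at upper left and the mug well to the right. I'm lifting the dish and setting it down to the right.

```bash
python3 - <<'E'
from h import *
y=.2926-np.pi/2;R=down(y)
move_pose([459,-231.6,170],R)
line_to([459,-231.6,91]); close_gripper(); print(read_width(),read_gripper_force())
line_to([459,-231.6,165]); print(read_width())
line_to([440,-345,110],200)
line_to([440,-345,12],150)
print(line_to([440,-345,-2],30,f_stop=6),read_tool_pos(),read_force())
open_jaws(); line_to([440,-345,120],200)
line_to([440,-232,270],250)
im=get_image('wrist');save(im,'w2.png');P=pts(im);z=P[...,2]
roi=(P[...,0]>300)&(P[...,0]<585)&(P[...,1]<-110)&(P[...,1]>-420)
for lo,hi in [(80,100),(24,36),(40,79)]:
    for b in blobs(roi&(z>lo)&(z<hi),80): print(lo,hi,b.sum(), rect(P[b]),np.median(z[b]))
print(read_time())
E
```

```text
54.587847573823026 63.50061893463135
55.121206190465045
True [ 440.51082672 -345.42445562    2.34511273] [-0.49363232  1.12219026  6.54211959]
80 100 6773 (array([ 454.1, -234.1]), array([ 56.6, 160.7]), 0.2358) 89.33905587475397
24 36 109 (array([ 565. , -395.1]), array([ 9.2, 41.1]), 0.5497) 30.816899228105544
24 36 1745 (array([ 440.2, -345.1]), array([ 57.2, 159.7]), 0.3023) 28.794055589829576
40 79 298 (array([ 561.9, -398.1]), array([14.6, 50.6]), 0.7404) 49.94505474951479
40 79 557 (array([ 512.8, -220.3]), array([25.5, 25.6]), 0.2925) 44.40521832761044
40 79 483 (array([ 471.8, -230.3]), array([22.9, 23.8]), 2.6845) 44.87615398600997
40 79 406 (array([ 429.7, -239.8]), array([16.3, 24.4]), 1.6424) 45.752365362354055
40 79 346 (array([ 388.2, -250.3]), array([11. , 25.1]), 1.8837) 56.09257601068687
8.1417
```

View pics/w2.png

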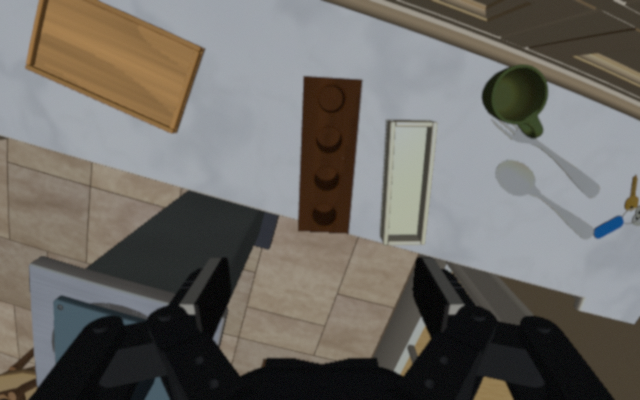

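The wrist view shows the block with its four wells at about (330,155) and the dish standing clear at (408,180). Next I'm moving the block to the tray.

```bash
cat >> h.py <<'E'
def tray(im):
    P=pts(im);z=P[...,2];hsv=cv2.cvtColor(im['color'],cv2.COLOR_RGB2HSV)
    roi=(P[...,0]>300)&(P[...,0]<590)&(P[...,1]<190)&(P[...,1]>-110)
    b=max(blobs(roi&(z>11)&(z<22)),key=np.sum); return rect(P[b])
E
python3 - <<'E'
from h import *
R=down(.2358-np.pi/2)
move_pose([454.1,-234.1,130],R)
line_to([454.1,-234.1,48]); close_gripper(); print(read_width())
line_to([454.1,-234.1,150]); print(read_width(),read_force())
t=tray(get_image('top')); print(t)
assert t[1][0]<116 and t[1][1]<206
R=down(t[2]-np.pi/2); x,y=map(float,t[0])
move_pose([x,y,130],R); line_to([x,y,34],100)
print(line_to([x,y,16],30,f_stop=8),read_tool_pos())
open_jaws(); line_to([x,y,140],200)
line_to([x-60,y-120,330],300)
im=get_image('wrist');save(im,'w3.png')
print(read_time())
E
```

```text
55.62003377224555
55.463142065337216 [-0.41581906 -0.07064868 -4.71503155]
(array([486.2,  45.5]), array([110.1, 200. ]), 1.4249)
True [486.68098382  45.43292218  24.94903809]
15.4417
```

View pics/w3.png

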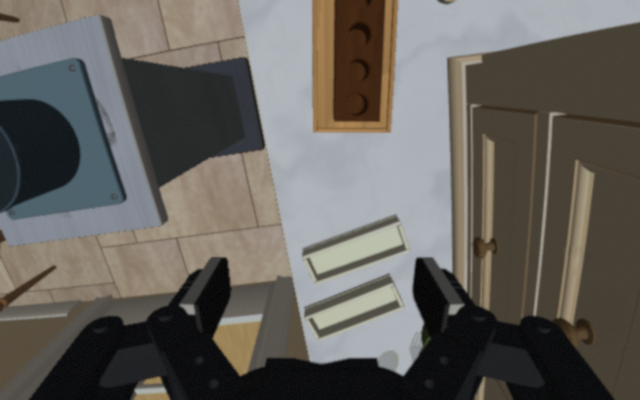

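The block is down in the tray, with its wells in a column at about (358,65). The two dishes are at (357,247) and (355,305). Next is putting the top dish back.

```bash
cat > d.py <<'E'
from h import *
move_pose([425,-290,270],down(.28-np.pi/2))
im=get_image('wrist');P=pts(im);z=P[...,2]
roi=(P[...,0]>300)&(P[...,0]<560)&(P[...,1]<-110)&(P[...,1]>-390)
r=[rect(P[b]) for b in blobs(roi&(z>23)&(z<36),300)]; print(r)
r.sort(key=lambda a:a[0][1]); top,low=r; assert len(r)==2
print(abs(low[2]-top[2]))
a=top[2]; x,y=map(float,top[0])
move_pose([x,y,90],down(a-np.pi/2)); line_to([x,y,1.5]); close_gripper(); print(read_width())
line_to([x,y,100])
x,y=map(float,low[0]); R=down(low[2]-np.pi/2)
move_pose([x,y,100],R); line_to([x,y,42])
print(line_to([x,y,22],25,f_stop=6),read_tool_pos())
open_jaws(); line_to([x,y,120],200)
line_to([x-20,y,300],300)
im=get_image('wrist');save(im,'w4.png');P=pts(im);z=P[...,2]
print([rect(P[b]) for b in blobs(roi&(z>53)&(z<66),300)], [rect(P[b]) for b in blobs(roi&(z>5)&(z<28),100)])
print(tray(get_image('top')),read_time())
E
python3 d.py
```

```text
[(array([ 454.6, -236.4]), array([ 56.7, 160.5]), 0.238), (array([ 439.4, -345.5]), array([ 56.3, 160.3]), 0.2938)]
0.055800000000000016
54.708251623338775
True [ 454.98005963 -236.59804352   32.70741194]
[(array([ 454.5, -236.4]), array([ 56.3, 160.3]), 0.2403)] [(array([496.2, -56.8]), array([ 6.9, 61.1]), 3.088)]
(array([486.2,  45.3]), array([110. , 200.3]), 1.4262) 22.5167
```

```bash
cat >> h.py <<'E'
def box(im):
    P=pts(im);z=P[...,2]
    roi=(P[...,0]>420)&(P[...,0]<625)&(P[...,1]<430)&(P[...,1]>175)
    bx=max(blobs(roi&(z>46)&(z<62)),key=np.sum)
    c=[P[b] for b in blobs(roi&(z>115)&(z<140),40)]
    c=[np.r_[rect(q[q[:,2]<126])[0] if 0 else rect(q)[0],np.median(q[:,2])] for q in c]
    return rect(P[bx]),sorted(c,key=lambda q:q[1])
def block(im):
    P=pts(im);z=P[...,2]
    roi=(P[...,0]>300)&(P[...,0]<590)&(P[...,1]<190)&(P[...,1]>-110)
    return rect(P[roi&(z>60)&(z<72)])
E
python3 - <<'E'
from h import *
im=get_image('top'); print(box(im),block(im))
move_pose([500,215,330],down(1.313-np.pi/2))
im=get_image('wrist');save(im,'w5.png'); print(box(im)); 
try: print(block(im))
except Exception as e: print(e)
print(read_time(),read_joint_pos())
E
```

```text
((array([539.1, 314.8]), array([ 43.5, 144.8]), 1.312), [array([525.5       , 265.        , 128.59183626]), array([534.7       , 298.5       , 128.39165094]), array([542.8       , 332.8       , 128.17919332]), array([552.9       , 363.6       , 128.27870262])]) (array([487.4,  44.7]), array([ 55.9, 160. ]), 1.4229)
((array([538.9, 315.1]), array([ 43.3, 144.3]), 1.3175), [array([524.7       , 265.3       , 128.24369532]), array([535.3       , 298.1       , 128.40624781]), array([542.5       , 332.        , 128.30979536]), array([551.2       , 363.5       , 128.22681538])])
(array([487.4,  45.4]), array([ 56.4, 159.7]), 1.424)
24.2917 [ 0.07582149  0.34202191 -0.71413987  1.66976906  0.23701322  1.21901661
 -0.95321456]
```

View pics/w5.png

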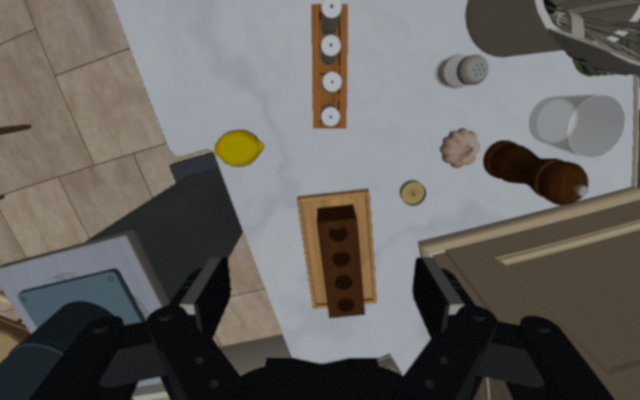

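The wrist view shows four upright candles at (331,8), (331,45), (332,82) and (331,117), and the block inside the tray at (340,260). I'm starting with the candle nearest the tray, into the far well.

```bash
cat > c.py <<'E'
from h import *
import sys
def good(r,a,b): return abs(r[1][0]-a)<3 and abs(r[1][1]-b)<4
def look(f,ok):
    for n in ('top','wrist'):
        try:
            r=f(get_image(n))
            if ok(r): return r
            print(n,'bad',r)
        except ValueError: print(n,'none')
    raise SystemExit('not seen')
def do(well):
    b,c=look(box,lambda r:good(r[0],43.3,145) and len(r[1])>0)
    x,y=map(float,c[0][:2]); R=down(b[2]-np.pi/2); print('candle',c[0],len(c))
    move_pose([x,y,175],R); line_to([x,y,77],150); close_gripper(); print('w',read_width())
    line_to([x,y,225],200)
    k=look(block,lambda r:good(r,56,160)); print('block',k)
    u=np.array([np.cos(k[2]),np.sin(k[2])]); p=np.array(k[0],float)+well*u; R=down(k[2]-np.pi/2)
    move_pose([*p,225],R); line_to([*p,146],150)
    hit=line_to([*p,85],40,f_stop=5); z=read_tool_pos()[2]; print('well',well,hit,read_tool_pos())
    if z>94: raise SystemExit('stuck')
    open_jaws(); line_to([*p,190],200); print('t',read_time())
E
cat > run.py <<'E'
from c import *
for w in map(int,sys.argv[1:]): do(w)
im=get_image('wrist');save(im,f'w_{int(read_time())}.png');
s=get_image('side');save(s,f's_{int(read_time())}.png');print(read_time())
E
python3 run.py -60; ls pics
```

```text
top none
candle [524.9        265.2        128.34052856] 4
w 18.818982006870833
block (array([487.4,  44.8]), array([ 55.8, 160. ]), 1.423)
well -60 True [478.53252413 -14.47311527  89.25843255]
t 31.825
31.925
s_31.png
side0.png
top0.png
w1.png
w2.png
w3.png
w4.png
w5.png
w_31.png
wrist0.png
```

```bash
sed -i 's/^    b,c=look/    move_pose([500,215,330],down(1.313-np.pi\/2))\n    b,c=look/' c.py; python3 run.py -20 20 60; ls pics
```

```text
top none
candle [535.1       298.3       128.3639186] 3
w 18.677237973762026
block (array([487.4,  44.6]), array([ 55.9, 160.3]), 1.4232)
well -20 True [484.40319636  24.89120373  89.24775358]
t 40.5417
top none
candle [542.3        331.3        128.46899124] 2
w 18.35077605477309
block (array([487.5,  44.8]), array([ 55.9, 160. ]), 1.4229)
well 20 True [490.38886272  64.67356649  89.25282684]
t 49.0917
top none
candle [551.1        362.4        128.17188545] 1
w 18.38370512286701
block (array([487.5,  44.8]), array([ 55.9, 160.1]), 1.4228)
well 60 True [496.27136403 104.22351904  89.2408564 ]
t 57.5833
57.6833
s_31.png
s_57.png
side0.png
top0.png
w1.png
w2.png
w3.png
w4.png
w5.png
w_31.png
w_57.png
wrist0.png
```

Now a clear look with the arm drawn back.

```bash
python3 - <<'E'
from h import *
p=read_tool_pos(); line_to([p[0],p[1],260]); move_pose([420,-100,330],down(.28-np.pi/2))
s=get_image('side');save(s,'send.png')
cv2.imwrite('pics/crop.png',cv2.resize(s['color'][140:280,280:440,::-1],None,fx=4,fy=4,interpolation=cv2.INTER_CUBIC))
im=get_image('top');P=pts(im);z=P[...,2]
roi=(P[...,0]>300)&(P[...,0]<590)&(P[...,1]<190)&(P[...,1]>-110)
for b in blobs(roi&(z>125)&(z<160)): print(rect(P[b]),np.median(z[b]))
print(tray(im),block(im))
m=(P[...,0]<560)&(P[...,1]<-120)&(P[...,1]>-350)&(z>50)&(z<66); print(rect(P[m]) if m.sum()>50 else '')
E
```

```text
(array([496.5, 106.6]), array([16.8, 17. ]), 1.5926) 141.58587376251276
(array([490. ,  65.6]), array([16.9, 16.9]), 3.1396) 141.55119297899859
(array([484.7,  24.9]), array([16.9, 19.1]), 0.042) 140.54290264344036
(array([479.5, -15.1]), array([16.9, 19.2]), 1.5862) 140.66657467383337
(array([486.2,  45.3]), array([110.2, 200.4]), 1.4253) (array([487.4,  44.5]), array([ 55.9, 160.4]), 1.4228)
(array([ 491.8, -225.9]), array([56.6, 84.1]), 0.2179)
```

View pics/crop.png

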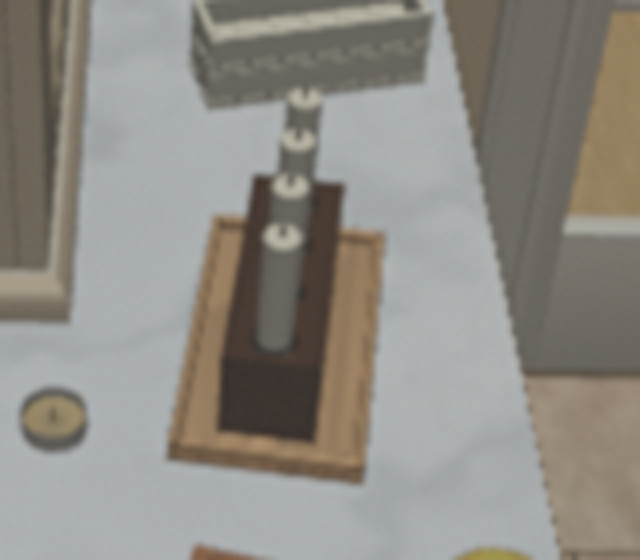

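View pics/send.png

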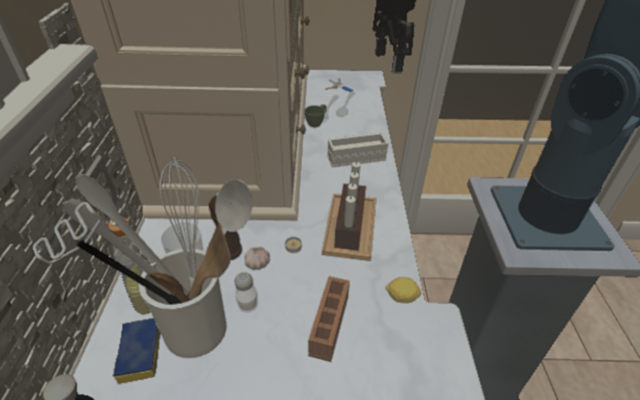

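The side view shows the four candles seated upright in the block (tops at about 141 mm, as expected), with the block inside the tray at about (350,225). The dishes are squarely stacked at (357,150), the box is empty at (330,318), and the bystanders look unmoved.

```bash
python3 -c "
from h import *
print(close_job())"
```

```text
the job is handed in; nothing more can be done
None
```

The job is handed in at about 60 s of the 210 s allowed: the block is flat in the tray, all four candles stand on the bottoms of their wells, the top dish is back squarely on the bottom one, and the lemon, garlic, salt shaker and tea light were not touched.

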